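Clear and square up a shelf-frame corner

ROBOT

A 6-joint arm with a two-finger parallel gripper is mounted at the origin on the work surface. World frame = base frame: x ahead of the robot, y to its left, z up, the work surface at z = 0. Lengths are in mm, angles in degrees, forces in N, time in s.
With the tool pointing down it reaches from about 250 to 800 mm from the base axis. Payload 3.9 kg.
Tool frame: the origin (TCP) lies midway between the tips of the shut fingers; the grasp point (between the pads) lies ctrl.grip_point_offset behind it (ctrl.grip_point_offset is the distance from the TCP to the grasp point, in mm); z points along the fingers, y is the direction in which the jaws open and shut (so a half turn about z gives the same grasp; the last joint's range is limited). The gripper opens to 85 mm and grips with 20 to 120 N. Pads are 22 mm wide; open, the fingers measure 114 mm over their backs; the gripper's body (76 mm by 85 mm) begins 54 mm behind the grasp point. The pads swing forward as they close: fully open they stand 13 mm farther back than shut.
Start: joints at [71.219, 14.897, -7.913, 67.191, 0, 90], TCP at [169.025, 497.037, 231.304] pointing down, gripper open.
Joint ranges: [-159.42, 159.42], [-47.68, 98.78], [-73.54, 78.23], [-108.79, 121.32], [-90, 84.71], [-180, 180]. Speed limits (degrees/s): [147.25, 147.25, 180, 180, 180, 180].

INTERFACE

Orientations are given as a 3x3 rotation matrix whose columns are the frame's x, y, z axes.
In Python, from bench import ctrl gives the robot as it stands.
- The arm moves only by the shell command python3 -m jog 'ROWS' [FORCE]. ROWS is a JSON object of lists of equal length, an entry for each row: "linear": the shift along the tool's x, y, z in mm, a list of three; "turn": the turn, a rotation vector about the tool's x, y, z in rad, a list of three; "claw": the finger opening in mm, from 0 to 85.4. A call has 1 to 5 rows; each row shifts and turns the pose as measured when the row begins, along the tool's axes as they then stand; what a row does not reach is not made up. A row lasts 1/8 s, in which the tool goes at most 62.5 mm and 10.7 degrees, less where a joint would pass 70% of its speed; a pose out of reach is approached as far as the arm can. A call with a gripper value outside its range is refused whole. The fingers move at their own pace and stop on an object; FORCE is the grip in N (left out, the last holds). Time passes only in rows, so rows that do not move let the fingers close. It gives the time, the measured TCP pose, the force and the opening at its end, in the units of the state.
- ctrl.sense(): the state, without advancing time (a new reading comes with each control period).
- ctrl.get_image(name): name is "scene" or "top" or "wrist"; returns a dict with "frame" (420x560x3 uint8, blue, green, red), "K" (3x3 intrinsics, pixels), "R" (3x3) and "t" (3): a world point X has camera coordinates R X + t. Camera axes: x right, y down, z forward; pixel columns grow to the right and rows downward; lengths in mm; the calibration is good to about 2 mm. A picture is of the moment at which its call begins. There is no depth.
- ctrl.close_job(): hands the job in, once; it reports no verdict.
The state is a dict: "time": time; "joints": joint angles; "dq": joint speeds; "effort": joint torques, N m; "tool_pos": TCP position; "tcp_rot": TCP orientation; "contact_force": force on the tool from outside, world axes, zero at the start; "wrist_torque": the same for the moment, N m; "grip_width": finger opening in mm.
Only numpy, scipy, OpenCV 4.12 (cv2) and the standard library are available. Lean on these libraries where they do the work, as an engineer would, in place of code of your own. Each camera call takes 0.05 s, during which the arm holds its last target.

TASK

Put the two pieces of scrap lying in the corner of the clamped shelf frame, a wood offcut and a cut-off gourd neck, into the blue bin. Then take the assembly square by its wooden grip, press it flat on the bench into the frame's inside corner until both its outer faces lie flush against the stud and the plate, and finish while still gripping it and pressing it there. Leave the gourd, the caliper and the glue bottle alone.

Things in the scene. Friction and masses are not known exactly. Their poses are not given: they have to be found in the camera images.
- corner (a point): Inside corner of the clamped, immovable shelf frame, at bench height (z = 0). Its +x axis runs along the plate's inner face, its +y axis along the stud's inner face; the frame's open inside is the quadrant between +x and +y. Both timbers are 30 mm tall, with smooth faces (sliding friction against the square about 0.3). Two steel clamps, 46 mm tall, stand only on the outer sides. The scrap stands about 45 to 145 mm along both axes. On the dark brown bench mat.
- plate: Bottom board of the frame, white, 235 mm long, 45 mm wide, 30 mm tall, fixed. Origin and axes as point corner: its inner face is the plane y = 0, reaching from the corner to x = 190 mm.
- stud: Upright of the frame, lying flat, pale wood, 240 mm long, 45 mm wide, 30 mm tall, fixed. Origin and axes as point corner: its inner face is the plane x = 0, reaching from the corner to y = 240 mm.
- square: Loose assembly square lying flat, about 0.3 kg: two aluminium legs at a right angle, 160 mm long outside, 20 mm wide, 22 mm tall, joined by a diagonal wooden grip bar. Origin on the bench under the middle of the grip. +x runs along one leg and +y along the other, away from the heel; when seated these axes lie along those of point corner.
- square_grip (a point): Middle of the square's wooden grip bar, 26 mm above its underside, axes as body square. The bar is 18 mm thick, reaches from 3 to 40 mm above the bench, is 185 mm long and runs along (1, -1, 0); grip it across its 18 mm, along (1, 1, 0). The gap between bar and inner corner of the legs is 83 mm along the diagonal at the middle.
- square_heel (a point): Outer corner (heel) of the square at its underside, axes as body square; the outer corner point where the planes of the two outer faces meet, 85 mm towards -x and 85 mm towards -y from the middle of the grip. Seated, it coincides with point corner.
- offcut_mid (a point): Centre of the pale wood offcut, a block 42 (x) x 26 (y) x 26 mm (tall) lying on the bench inside the frame; its centre is 13 mm up.
- offcut: The same offcut; origin under its centre.
- neck_mid (a point): Centre of the ochre cut-off gourd neck, an upright round piece 32 mm in diameter (29 mm at its waist), 30 mm tall, standing on the bench inside the frame.
- neck: The same gourd neck; origin under its centre.
- bin_in (a point): Centre of the inner floor of the open blue bin, 4 mm above the bench; axes along its sides. Bin outside 150 (x) x 140 (y) mm, 75 mm tall, walls 4 mm, fixed to the bench.
- gourd: Bystander: small ochre bottle gourd on a dark foot, 54 mm wide, 106 mm tall. Origin under its centre. Leave alone.
- caliper: Bystander: caliper lying flat, 160 mm long, 12 mm tall, steel with a black body. Leave alone.
- glue: Bystander: white glue bottle with a red cap, 48 mm in diameter, 110 mm tall. Leave alone.
Things that resemble listed ones, but are neither listed nor needed, are in the scene too. Several things look just like the square: the one meant starts nearest to the robot's base.

How it is judged (in metres and radians):
On the way, in this order (a step that is already met when the one before it is completed fails the run):
1. both pieces of scrap lie in the bin, let go (x of offcut_mid in the frame of bin_in between -0.073 and 0.073 m and y of offcut_mid in the frame of bin_in between -0.068 and 0.068 m and z of each of offcut_mid, neck_mid in the frame of bin_in below 0.06 m and x of neck_mid in the frame of bin_in between -0.073 and 0.073 m and y of neck_mid in the frame of bin_in between -0.068 and 0.068 m and contact force between the fingers and offcut below 0.1 N and contact force between the fingers and neck below 0.1 N), for 0.2 s.
2. the square, gripped, touches stud and plate with both faces flush (contact force between square and stud above 1 N and contact force between square and plate above 1 N and horizontal distance between square_heel and corner below 0.004 m and angle between the x axis of square_grip and the x axis of corner, either way round below 0.018 rad and height (world z) of square_heel below 0.006 m and angle between square_grip's own z axis and vertical below 0.04 rad and contact force between the fingers and square above 15 N), for 0.3 s.
At the end, for the whole second after the job is handed in: Both scraps in the bin; square flat on the bench (heel within 6 mm, tilt < 0.04 rad), heel within 4 mm of the corner, turned < 0.018 rad from it, pressing stud and plate with > 1 N each, at rest (< 10 mm/s), gripped by the fingers (> 15 N) and not touching scrap (all of step 1 and all of step 2 and linear speed of square below 0.01 m/s); the arm keeps its last pose, push and grip.
It fails at once if the gourd is disturbed (moved over 15 mm or tipped) (distance of gourd from where it was at the start of the episode above 0.015 m or angle between gourd's own z axis and vertical above 0.3 rad).
It fails at once if the caliper is disturbed (moved over 15 mm or tipped) (distance of caliper from where it was at the start of the episode above 0.015 m or angle between caliper's own z axis and vertical above 0.3 rad).
It fails at once if the glue bottle is disturbed (moved over 15 mm or tipped) (distance of glue from where it was at the start of the episode above 0.015 m or angle between glue's own z axis and vertical above 0.3 rad).
It also fails if it takes over 72 s, if anything falls off the work surface, if the arm or the gripper's body presses on something with over 40 N, if the wrist force passes 120 N, or if a joint passes its speed limit or range.

## Working session

There is one attempt and no reset: what is moved stays moved. The work goes in short steps, Python scripts to look and compute and a shell command to move; the robot and the scene stay as the last step left them, time stands still between calls to the robot, and variables do not carry over. Pictures are saved under pics/ and viewed, and the job is handed in when it is done.

```bash
ls; mkdir -p pics; python3 - <<'E'
from bench import ctrl
import cv2,json
s=ctrl.sense();print(s);print(ctrl.grip_point_offset)
for n in("scene","top","wrist"):
    d=ctrl.get_image(n);cv2.imwrite(f"pics/{n}0.png",d["frame"]);print(n,d["K"],d["R"],d["t"])
E
```

```text
pics
{'time': 0.0, 'joints': array([ 7.12162040e+01,  1.49341297e+01, -7.98713254e+00,  6.71900627e+01,
        7.94430166e-04,  9.00015589e+01]), 'dq': array([-0.0203229 ,  0.09734567,  0.08999946, -0.00118177,  0.11062684,
       -0.02003646]), 'effort': array([-4.74661774e-04, -4.05683613e+01,  2.53919917e+01,  1.89127238e-02,
       -2.47471489e-04,  4.54541023e-06]), 'tool_pos': array([168.82162219, 496.38416241, 230.47050664]), 'tcp_rot': array([[-9.46731593e-01,  3.22023108e-01, -6.38764277e-04],
       [ 3.22023741e-01,  9.46729815e-01, -1.83503804e-03],
       [ 1.38125322e-05, -1.94298575e-03, -9.99998112e-01]]), 'contact_force': array([ 0.03912516, -0.21941471,  0.75617553]), 'wrist_torque': array([ 0.01375447,  0.00277778, -0.03510572]), 'grip_width': 85.51271760062914}
18.700000000000003
scene [[413.13069184   0.         264.51525954]
 [  0.         413.13069184 206.02212777]
 [  0.           0.           1.        ]] [[ 0.76772045  0.64065102  0.01309898]
 [ 0.48592204 -0.56873277 -0.66364359]
 [-0.41771412  0.51585784 -0.74793423]] [-494.65309606 -219.74439577 1410.9164147 ]
top [[519.77561379   0.         272.17382155]
 [  0.         519.77561379 212.3555229 ]
 [  0.           0.           1.        ]] [[ 0.01415965 -0.99973459 -0.01817264]
 [-0.99125631 -0.01165041 -0.13143513]
 [ 0.13118852  0.01987482 -0.99115819]] [  48.79269174  606.61607904 1642.49109373]
wrist [[310.36874858   0.         279.01699205]
 [  0.         310.36874858 209.00763507]
 [  0.           0.           1.        ]] [[ 0.32269266  0.94650138 -0.00214184]
 [ 0.91422212 -0.31110008  0.25964333]
 [ 0.24508644 -0.08574311 -0.96570221]] [-523.37675657  -33.49473854  378.21543568]
```

View pics/scene0.png

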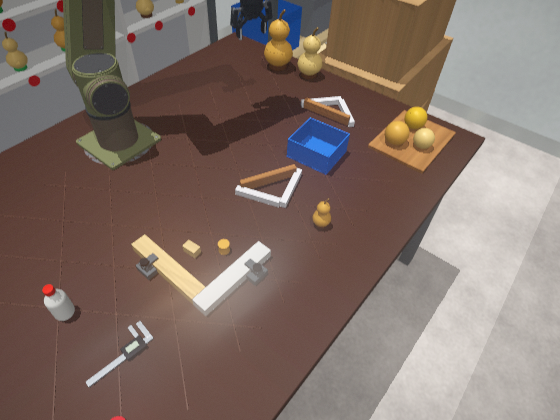

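View pics/top0.png

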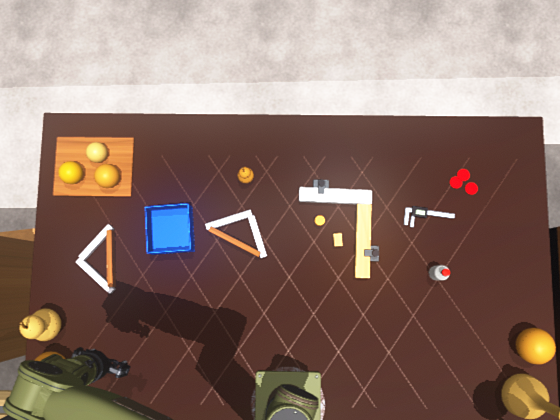

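View pics/wrist0.png

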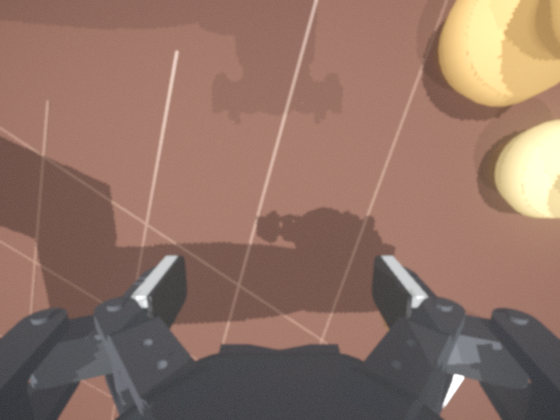

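The top view shows the frame corner near (365,200), the neck at (320,220), the offcut at (338,240), the bin at (168,228) and the wanted square at (240,235). The bystanders are the gourd (245,175), caliper (425,215) and glue (440,272). I'll enlarge both fixed views.

```bash
cat > h.py <<'E'
import numpy as np,cv2
from bench import ctrl
def ray(d,p):
    K,R,t=[np.array(d[k],float) for k in("K","R","t")]
    return -R.T@t, R.T@np.linalg.inv(K)@np.array([p[0],p[1],1.])
def atz(d,p,z):
    c,r=ray(d,p); return c+r*(z-c[2])/r[2]
def tri(obs):
    A=np.zeros((3,3));b=np.zeros(3)
    for d,p in obs:
        c,r=ray(d,p);r=r/np.linalg.norm(r);P=np.eye(3)-np.outer(r,r);A+=P;b+=P@c
    X=np.linalg.solve(A,b); return X,[proj(d,X)-np.array(p) for d,p in obs]
def proj(d,X):
    v=np.array(d["K"])@(np.array(d["R"])@np.array(X,float)+np.array(d["t"]));return v[:2]/v[2]
def crop(d,x0,y0,w,h,name,s):
    im=d["frame"][y0:y0+h,x0:x0+w]
    im=cv2.resize(im,None,fx=s,fy=s,interpolation=cv2.INTER_CUBIC)
    st=10 if s>=4 else 20
    for x in range((x0//st+1)*st,x0+w,st):
        cv2.line(im,(int((x-x0+.5)*s),0),(int((x-x0+.5)*s),6),(0,255,0),1);cv2.putText(im,str(x),(int((x-x0)*s),16),0,.35,(0,255,0),1)
    for y in range((y0//st+1)*st,y0+h,st):
        cv2.line(im,(0,int((y-y0+.5)*s)),(6,int((y-y0+.5)*s)),(0,255,0),1);cv2.putText(im,str(y),(8,int((y-y0+.5)*s)),0,.35,(0,255,0),1)
    cv2.imwrite(name,im)
import pickle
def snap(n,tag):
    d=ctrl.get_image(n);d["s"]=ctrl.sense();pickle.dump(d,open(f"{tag}.pkl","wb"));return d
def load(tag): return pickle.load(open(f"{tag}.pkl","rb"))
E
python3 - <<'E'
from h import *
d=snap("top","top0");s=snap("scene","scene0")
crop(d,290,170,100,115,"pics/t1.png",5);crop(d,140,195,140,75,"pics/t2.png",5.5)
crop(s,125,225,155,95,"pics/s1.png",5);crop(s,225,90,140,125,"pics/s2.png",4.5)
E
```

```text
(no output)
```

View pics/t1.png

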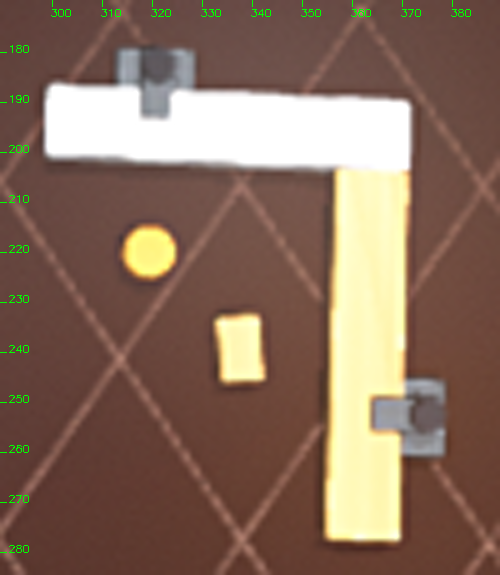

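View pics/t2.png

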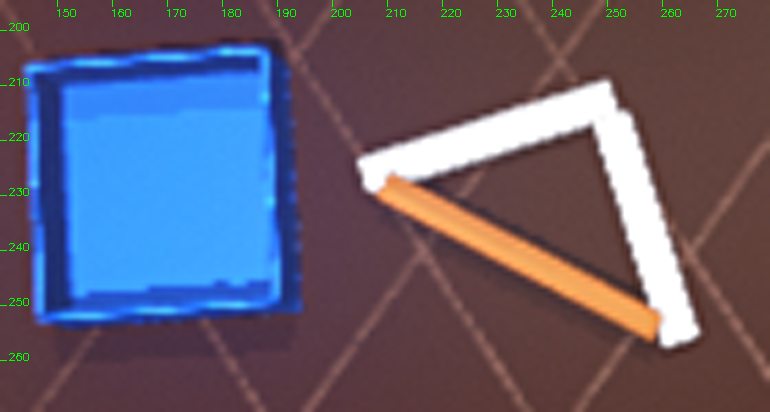

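View pics/s1.png

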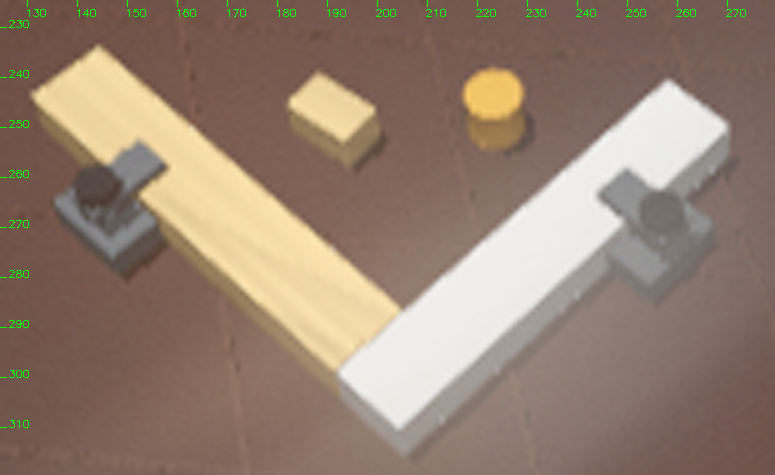

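View pics/s2.png

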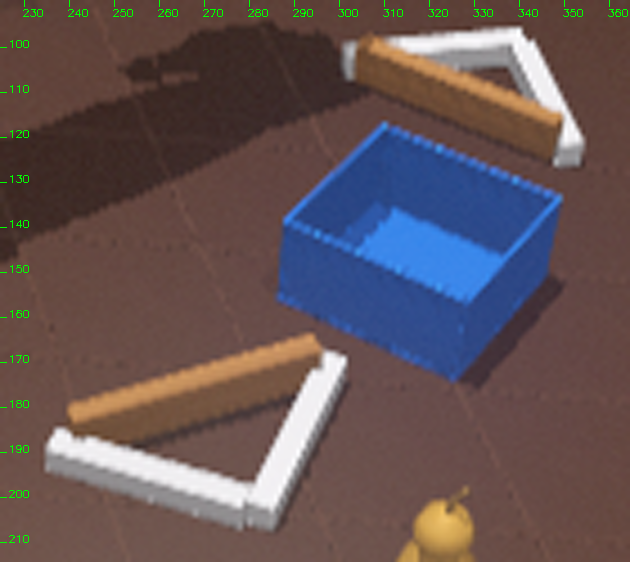

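```bash
python3 - <<'E'
from h import *
np.set_printoptions(precision=1,suppress=True)
t=load("top0");s=load("scene0")
for n,a,b in [("corner",(356.3,203.5),(205.1,286.5)),("plateEnd",(298.5,200.9),(258.1,240.5)),("studEnd",(354.5,277.5),(143.9,233.5)),
 ("off",(337.5,239.1),(190.9,245.7)),("neck",(319.5,219.9),(223.3,243.3)),("bin",(167.3,228.1),(318.7,136.2)),("bar",(234,240.9),(267.4,172.8)),
 ("barL",(209.5,227.2),(293.8,165)),("barR",(258.6,254.5),(240.5,180.6)),
 ("bin1",(144,206.9),(309.6,116.8)),("bin2",(188.2,203.2),(349.2,133.3)),("bin3",(191,249.6),(328.5,156.2)),("bin4",(146.4,253),(287.8,138))]:
    X,e=tri([(t,a),(s,b)]);print(n,X,*e)
for n,a,z in [("gourd",(246,175),90),("glue",(446,272),110),("bar",(234,240.9),40),("off",(337.5,239.1),26),("neck",(319.5,219.9),30),("corner",(356.3,203.5),30),("bin",(167.3,228.1),75)]: print(n,atz(t,a,z))
c=(np.array([[215,317],[259,313],[265,379],[222,382]])/5+[289.5,169.5])
print(np.array([atz(t,p,26) for p in c]))
E
```

```text
corner [ 638.9 -218.4   27.6] [0.4 0.3] [ 0.7 -0.1]
plateEnd [646.1 -28.9  27.8] [0.1 0.1] [ 0.1 -0. ]
studEnd [ 399.3 -210.8   30.9] [0.5 0.3] [ 0.8 -0.1]
off [ 522.3 -156.4   27.6] [0.2 0.2] [ 0.4 -0.1]
neck [583.9 -97.5  31.4] [0.1 0.1] [ 0.2 -0. ]
bin [546.8 387.4  75.1] [0.1 0.1] [ 0.1 -0. ]
bar [510.2 176.5  43.8] [0.4 0.4] [ 0.6 -0.1]
barL [552.2 255.6  46. ] [0.7 0.7] [ 1.  -0.2]
barR [468.9  97.9  42.7] [0.1 0.1] [ 0.1 -0. ]
bin1 [559.7 398.1 168.4] [13.2 13.8] [18.1 -4.8]
bin2 [641.5 326.8 167.6] [-6.2 -9.1] [-11.7   1.3]
bin3 [536.6 361.2  -2.2] [-10.8 -15.9] [-19.3   0.8]
bin4 [441.1 439.2  -7.9] [9.5 9.4] [12.2 -2.8]
gourd [718.  140.5  90. ]
glue [ 420.2 -475.5  110. ]
bar [511.9 178.3  40. ]
off [ 523.  -155.7   26. ]
neck [584.4 -97.2  30. ]
corner [ 639.6 -216.7   30. ]
bin [547.1 387.7  75. ]
[[ 543.  -139.6   26. ]
 [ 545.9 -168.1   26. ]
 [ 503.2 -171.8   26. ]
 [ 500.9 -144.1   26. ]]
```

The two views agree: scrap tops are about 27 and 31 mm high, the corner is at (639,-218) with the frame yawed about 88°, and the square's yaw is about 107°. Now I'll move toward the scrap.

```bash
python3 -m jog '{"linear":[[-45,-42,0],[-45,-42,0],[-45,-42,0],[-45,-42,0],[-45,-42,0]],"turn":[[0,0,0],[0,0,0],[0,0,0],[0,0,0],[0,0,0]],"claw":[60,60,60,60,60]}' 30
```

```text
time: 0.88
tool_pos: [317.4, 224.4, 230.1]
tcp_rot: [[-0.95, 0.313, 0.003], [0.313, 0.95, 0.001], [-0.002, 0.002, -1.0]]
contact_force: [1.8, 0.2, 0.4]
grip_width: 59.6
```

```bash
python3 -m jog '{"linear":[[-45,-42,0],[-45,-42,0],[-45,-42,0],[-45,-42,0],[-45,-42,0]],"turn":[[0,0,0],[0,0,0],[0,0,0],[0,0,0],[0,0,0]],"claw":[60,60,60,60,60]}'
```

```text
time: 1.5
tool_pos: [466.9, -50.4, 231.3]
tcp_rot: [[-0.95, 0.313, 0.008], [0.313, 0.95, 0.004], [-0.006, 0.006, -1.0]]
contact_force: [0.6, 0.2, 0.6]
grip_width: 60.1
```

```bash
python3 -m jog '{"linear":[[-43,-42,10],[-42,-41,10],[0,0,15],[0,0,15],[0,0,15]],"turn":[[0,0,0],[0,0,0],[0,0,-0.133],[0,0,-0.133],[0,0,-0.133]],"claw":[60,60,60,60,60]}'; python3 -m jog '{"linear":[[0,0,0]],"turn":[[0,0,0]],"claw":[60]}'
python3 - <<'E'
from h import *
d=snap("wrist","w1");cv2.imwrite("pics/w1.png",d["frame"]);t=d;R=np.array(t["R"]);print(-R.T@t["t"])
for X in([522,-156,26],[584,-97,30],[639,-218,30]):print(proj(d,X))
E
```

```text
time: 2.12
tool_pos: [527.0, -165.3, 164.8]
tcp_rot: [[-0.996, -0.085, 0.013], [-0.085, 0.996, 0.002], [-0.013, 0.001, -1.0]]
contact_force: [0.7, 0.3, -0.1]
grip_width: 59.8
time: 2.25
tool_pos: [525.8, -165.1, 163.4]
tcp_rot: [[-0.996, -0.083, 0.01], [-0.083, 0.997, 0.003], [-0.01, 0.003, -1.0]]
contact_force: [0.0, -0.0, 0.7]
grip_width: 60.0
[ 459.08737061 -171.49223702  305.05208957]
[289.40337351 194.34454492]
[344.42240779 262.48206021]
[217.47949255 303.49830078]
```

View pics/w1.png

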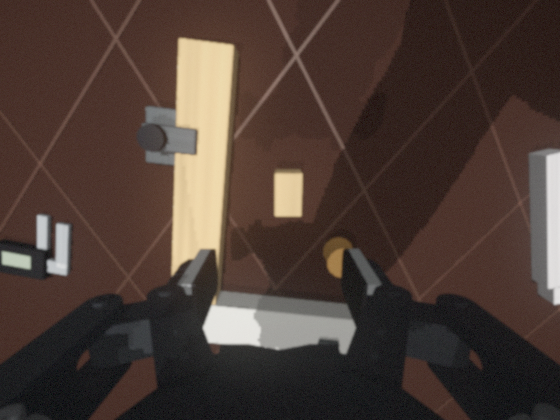

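```bash
python3 -m jog '{"linear":[[1.5,4.5,40],[1.5,5,40],[0,0,35],[0,0,30],[0,0,10]],"turn":[[0,0.005,0],[0,0.005,0],[0,0,0],[0,0,0],[0,0,0]],"claw":[60,60,60,60,60]}' 30;python3 -m jog '{"linear":[[0,0,0]],"turn":[[0,0,0]],"claw":[60]}'
```

```text
time: 2.92
tool_pos: [530.6, -156.8, 11.8]
tcp_rot: [[-0.997, -0.074, 0.014], [-0.074, 0.997, -0.002], [-0.014, -0.003, -1.0]]
contact_force: [-1.1, 0.4, 0.0]
grip_width: 59.8
time: 3.05
tool_pos: [530.9, -156.8, 12.2]
tcp_rot: [[-0.997, -0.073, 0.014], [-0.073, 0.997, -0.002], [-0.014, -0.003, -1.0]]
contact_force: [0.6, 0.4, -0.0]
grip_width: 60.4
```

```bash
python3 -m jog '{"linear":[[5,0,4],[4,1,5],[0,0,0]],"turn":[[0,0.014,0],[0,0,0],[0,0,0]],"claw":[60,60,60]}' 30
```

```text
time: 3.42
tool_pos: [523.8, -157.2, 5.7]
tcp_rot: [[-0.997, -0.072, 0.005], [-0.072, 0.997, -0.005], [-0.004, -0.005, -1.0]]
contact_force: [0.5, 0.3, 0.4]
grip_width: 60.0
```

```bash
python3 -m jog '{"linear":[[1,0,4],[0,0,0],[0,0,0],[0,0,0],[0,0,0]],"turn":[[0,0,0],[0,0,0],[0,0,0],[0,0,0],[0,0,0]],"claw":[60,10,10,10,10]}' 40; python3 -m jog '{"linear":[[0,0,-2],[0,0,-30],[0,0,-40],[0,0,-40],[0,0,-30]],"turn":[[0,0,0],[0,0,0],[0,0,0],[0,0,0],[0,0,0]],"claw":[10,10,10,10,10]}'
```

```text
time: 4.05
tool_pos: [523.5, -157.6, 2.3]
tcp_rot: [[-0.997, -0.072, 0.006], [-0.072, 0.997, -0.005], [-0.006, -0.006, -1.0]]
contact_force: [-0.3, -0.2, -0.1]
grip_width: 25.5
time: 4.68
tool_pos: [519.6, -155.9, 145.2]
tcp_rot: [[-0.997, -0.072, -0.002], [-0.072, 0.997, -0.003], [0.002, -0.003, -1.0]]
contact_force: [0.2, -0.7, -0.8]
grip_width: 25.3
```

```bash
python3 -m jog '{"linear":[[-4,35,0],[-4,55,0],[-4,55,0],[-5,58,0],[-5,58,0]],"turn":[[0,0,0],[0,0,0],[0,0,0],[0,0,0],[0,0,0]],"claw":[10,10,10,10,10]}'; python3 -m jog '{"linear":[[-5,58,0],[-5,58,0],[-4,58,0],[-4,55,0],[-4,45,0]],"turn":[[0,0,0],[0,0,0],[0,0,0],[0,0,0],[0,0,0]],"claw":[10,10,10,10,10]}'
```

```text
time: 5.3
tool_pos: [527.7, 108.4, 148.9]
tcp_rot: [[-0.998, -0.062, 0.01], [-0.062, 0.998, -0.005], [-0.009, -0.006, -1.0]]
contact_force: [0.3, 0.5, -0.6]
grip_width: 25.2
time: 5.92
tool_pos: [531.3, 393.4, 147.9]
tcp_rot: [[-0.998, -0.064, 0.011], [-0.064, 0.998, -0.005], [-0.011, -0.006, -1.0]]
contact_force: [1.3, -0.6, -1.0]
grip_width: 25.5
```

```bash
python3 -m jog '{"linear":[[6,-4,30],[3,-3,35],[0,0,30],[0,0,10],[0,0,0]],"turn":[[0,0.01,0],[0,0,0],[0,0,0],[0,0,0],[0,0,0]],"claw":[10,10,10,10,10]}'; python3 -m jog '{"linear":[[0,0,0],[0,0,0],[0,0,0]],"turn":[[0,0,0],[0,0,0],[0,0,0]],"claw":[50,50,50]}';python3 -m jog '{"linear":[[0,0,-40],[0,0,-50],[0,0,-30]],"turn":[[0,0,0],[0,0,0],[0,0,0]],"claw":[55,55,55]}'
python3 - <<'E'
from h import *
d=snap("top","top1");crop(d,140,170,260,120,"pics/t3.png",3)
E
```

```text
time: 6.55
tool_pos: [523.2, 391.4, 40.5]
tcp_rot: [[-0.997, -0.071, 0.004], [-0.071, 0.997, -0.003], [-0.003, -0.004, -1.0]]
contact_force: [0.4, 0.9, -0.4]
grip_width: 24.9
time: 6.92
tool_pos: [525.5, 392.8, 44.2]
tcp_rot: [[-0.997, -0.07, 0.009], [-0.07, 0.998, 0.0], [-0.009, -0.0, -1.0]]
contact_force: [-1.8, 0.6, 0.2]
grip_width: 50.4
time: 7.3
tool_pos: [523.2, 391.6, 165.7]
tcp_rot: [[-0.998, -0.07, 0.005], [-0.07, 0.998, -0.002], [-0.005, -0.003, -1.0]]
contact_force: [-0.4, 0.1, -0.2]
grip_width: 54.8
```

View pics/t3.png

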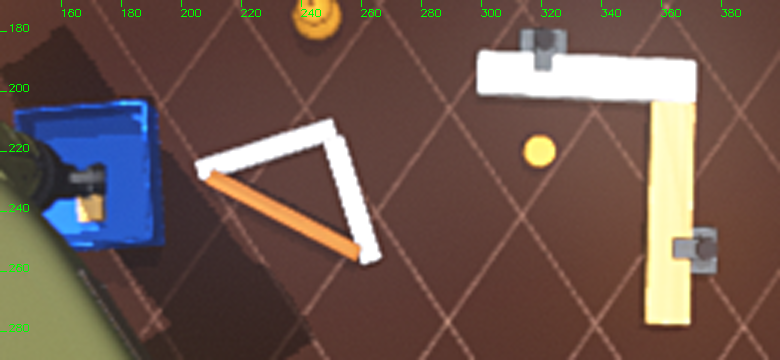

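The offcut lies in the bin at (170,240). Next is the neck.

```bash
python3 -m jog '{"linear":[[-3,-50,0],[-3,-58,0],[-3,-58,0],[-3,-58,0],[-3,-58,0]],"turn":[[0,0.005,0],[0,0,0],[0,0,0],[0,0,0],[0,0,0]],"claw":[55,55,55,55,55]}'; python3 -m jog '{"linear":[[-3,-58,0],[-3,-55,0],[-3,-50,5],[-3,-40,5],[0,0,0]],"turn":[[0,0,0],[0,0,0],[0,0,0],[0,0,0],[0,0,0]],"claw":[55,55,55,55,55]}'
```

```text
time: 7.98
tool_pos: [564.0, 111.1, 172.8]
tcp_rot: [[-0.997, -0.079, 0.016], [-0.079, 0.997, 0.007], [-0.017, 0.005, -1.0]]
contact_force: [1.2, -0.4, 0.1]
grip_width: 55.1
time: 8.6
tool_pos: [593.7, -101.6, 163.6]
tcp_rot: [[-0.997, -0.072, 0.023], [-0.072, 0.997, 0.006], [-0.023, 0.004, -1.0]]
contact_force: [-0.2, 0.3, -0.2]
grip_width: 54.9
```

```bash
python3 -m jog '{"linear":[[9,5,10],[0,0,10],[0,0,0]],"turn":[[-0.004,0.02,0],[0,0,0],[0,0,0]],"claw":[55,55,55]}'
python3 - <<'E'
from h import *
d=snap("wrist","w2");print(proj(d,[584.2,-97.3,30]),d["s"]["tool_pos"]);crop(d,180,120,200,150,"pics/w2.png",4)
E
```

```text
time: 8.98
tool_pos: [583.2, -94.4, 142.0]
tcp_rot: [[-0.997, -0.075, 0.001], [-0.075, 0.997, 0.009], [-0.001, 0.009, -1.0]]
contact_force: [1.2, -0.8, -0.8]
grip_width: 55.1
[274.97022585 206.75320804] [583.37616398 -94.42648616 142.38799459]
```

View pics/w2.png

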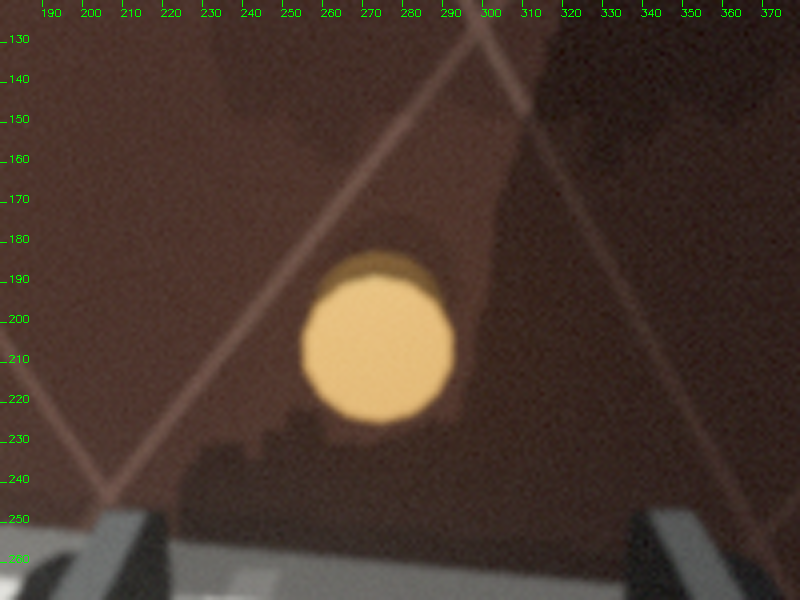

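The neck top is centred at (274,207) and the prediction was (275,207), so I'll descend.

```bash
python3 -m jog '{"linear":[[0,-3,35],[0,0,40],[0,0,35],[0,0,15],[0,0,0]],"turn":[[0.009,0,0],[0,0,0],[0,0,0],[0,0,0],[0,0,0]],"claw":[55,55,55,55,55]}' 40
```

```text
time: 9.65
tool_pos: [587.8, -94.3, 17.2]
tcp_rot: [[-0.997, -0.08, 0.009], [-0.08, 0.997, -0.001], [-0.009, -0.002, -1.0]]
contact_force: [-0.6, 0.6, 0.7]
grip_width: 55.0
```

```bash
python3 -m jog '{"linear":[[4,-3,7],[0,0,6],[0,0,0]],"turn":[[0,0.008,0],[0,0,0],[0,0,0]],"claw":[55,55,55]}' 40;  python3 -m jog '{"linear":[[0,0,0],[0,0,0],[0,0,0],[0,0,0]],"turn":[[0,0,0],[0,0,0],[0,0,0],[0,0,0]],"claw":[10,10,10,10]}'; 
```

```text
time: 10.02
tool_pos: [586.7, -98.2, 6.6]
tcp_rot: [[-0.997, -0.08, 0.006], [-0.08, 0.997, -0.003], [-0.006, -0.003, -1.0]]
contact_force: [-0.7, 0.1, -0.5]
grip_width: 54.9
time: 10.52
tool_pos: [587.7, -98.4, 7.9]
tcp_rot: [[-0.997, -0.08, 0.009], [-0.08, 0.997, -0.003], [-0.008, -0.004, -1.0]]
contact_force: [1.1, -0.3, -1.3]
grip_width: 29.2
```

```bash
python3 -m jog '{"linear":[[0,0,-3],[0,0,-30],[0,0,-40],[0,0,-40],[0,0,-30]],"turn":[[0,0,0],[0,0,0],[0,0,0],[0,0,0],[0,0,0]],"claw":[10,10,10,10,10]}'
```

```text
time: 11.15
tool_pos: [583.6, -97.5, 151.9]
tcp_rot: [[-0.997, -0.08, 0.001], [-0.08, 0.997, -0.002], [-0.0, -0.002, -1.0]]
contact_force: [-0.0, 0.1, -0.6]
grip_width: 29.5
```

```bash
python3 -m jog '{"linear":[[-2,35,0],[-2,52,0],[-2,55,0],[-2,56,0],[-2,56,0]],"turn":[[0,0,0],[0,0,0],[0,0,0],[0,0,0],[0,0,0]],"claw":[10,10,10,10,10]}'; python3 -m jog '{"linear":[[-2,56,0],[-2,56,0],[-2,50,0],[-2,40,0],[0,20,0]],"turn":[[0,0,0],[0,0,0],[0,0,0],[0,0,0],[0,0,0]],"claw":[10,10,10,10,10]}'
```

```text
time: 11.78
tool_pos: [577.7, 158.9, 156.7]
tcp_rot: [[-0.997, -0.071, 0.012], [-0.071, 0.997, -0.003], [-0.011, -0.004, -1.0]]
contact_force: [0.5, -0.6, -0.9]
grip_width: 29.2
time: 12.4
tool_pos: [567.9, 391.0, 156.5]
tcp_rot: [[-0.997, -0.075, 0.013], [-0.075, 0.997, -0.002], [-0.013, -0.003, -1.0]]
contact_force: [-0.7, -0.6, 0.2]
grip_width: 29.5
```

```bash
python3 -m jog '{"linear":[[-4,-3,30],[0,0,40],[0,0,30],[0,0,10],[0,0,0]],"turn":[[0,0.01,0],[0,0,0],[0,0,0],[0,0,0],[0,0,0]],"claw":[10,10,10,10,10]}'; python3 -m jog '{"linear":[[0,0,0],[0,0,0],[0,0,0]],"turn":[[0,0,0],[0,0,0],[0,0,0]],"claw":[55,55,55]}';python3 -m jog '{"linear":[[0,0,-40],[0,0,-50],[0,0,-30]],"turn":[[0,0,0],[0,0,0],[0,0,0]],"claw":[55,55,55]}'

```

```text
time: 13.02
tool_pos: [574.0, 387.2, 45.3]
tcp_rot: [[-0.997, -0.075, 0.005], [-0.075, 0.997, -0.004], [-0.005, -0.005, -1.0]]
contact_force: [0.7, 1.0, -0.1]
grip_width: 29.1
time: 13.4
tool_pos: [576.4, 388.2, 49.4]
tcp_rot: [[-0.997, -0.074, 0.01], [-0.074, 0.997, -0.001], [-0.01, -0.002, -1.0]]
contact_force: [0.4, -0.2, 0.3]
grip_width: 55.0
time: 13.78
tool_pos: [573.7, 387.5, 170.8]
tcp_rot: [[-0.997, -0.074, 0.007], [-0.074, 0.997, -0.003], [-0.006, -0.004, -1.0]]
contact_force: [0.8, -0.1, -0.1]
grip_width: 54.8
```

```bash
python3 -m jog '{"linear":[[20,-48,0],[20,-52,0],[20,-52,0],[16,-50,0],[0,0,0]],"turn":[[0,0.005,0],[0,0,0],[0,0,0],[0,0,0],[0,0,-0.17]],"claw":[50,50,50,50,50]}'; python3 -m jog '{"linear":[[0,0,5],[0,0,5],[0,0,5],[0,0,5],[0,0,5]],"turn":[[0,0,-0.17],[0,0,-0.17],[0,0,-0.17],[0,0,-0.17],[0,0,-0.16]],"claw":[50,50,50,50,50]}';  python3 -m jog '{"linear":[[0,0,0]],"turn":[[0,0,0]],"claw":[50]}'
python3 - <<'E'
from h import *
d=snap("wrist","w3");cv2.imwrite("pics/w3.png",d["frame"]);print(proj(d,[552.2,255.6,40]),proj(d,[468.9,97.9,40]))
d=snap("top","top2");crop(d,130,190,150,80,"pics/t4.png",5)
E
```

```text
time: 14.4
tool_pos: [515.6, 178.2, 177.8]
tcp_rot: [[-0.968, -0.249, 0.017], [-0.249, 0.969, 0.004], [-0.018, -0.001, -1.0]]
contact_force: [0.4, 0.9, 0.7]
grip_width: 49.8
time: 15.02
tool_pos: [517.8, 177.6, 157.0]
tcp_rot: [[-0.437, -0.899, 0.026], [-0.899, 0.438, 0.007], [-0.017, -0.02, -1.0]]
contact_force: [-0.1, 0.3, -0.0]
grip_width: 49.7
time: 15.15
tool_pos: [517.7, 177.7, 157.2]
tcp_rot: [[-0.439, -0.898, 0.026], [-0.898, 0.439, 0.007], [-0.017, -0.02, -1.0]]
contact_force: [-0.5, -0.2, -0.5]
grip_width: 50.3
[285.39329738 290.44599457] [293.71082785  86.81040527]
```

View pics/w3.png

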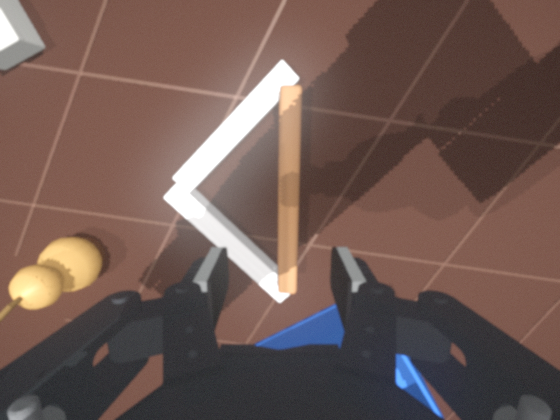

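View pics/t4.png

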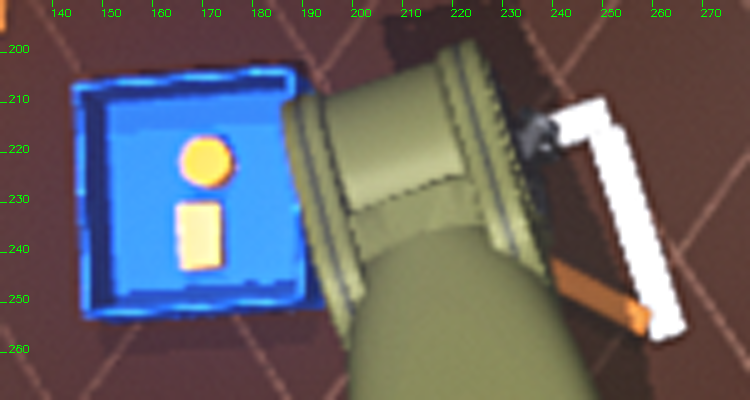

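```bash
python3 - <<'E'
from h import *
np.set_printoptions(precision=1,suppress=True)
d=load("w3");crop(d,150,50,160,130,"pics/w3a.png",5);crop(d,150,180,160,130,"pics/w3b.png",5)
E
```

```text
(no output)
```

View pics/w3a.png

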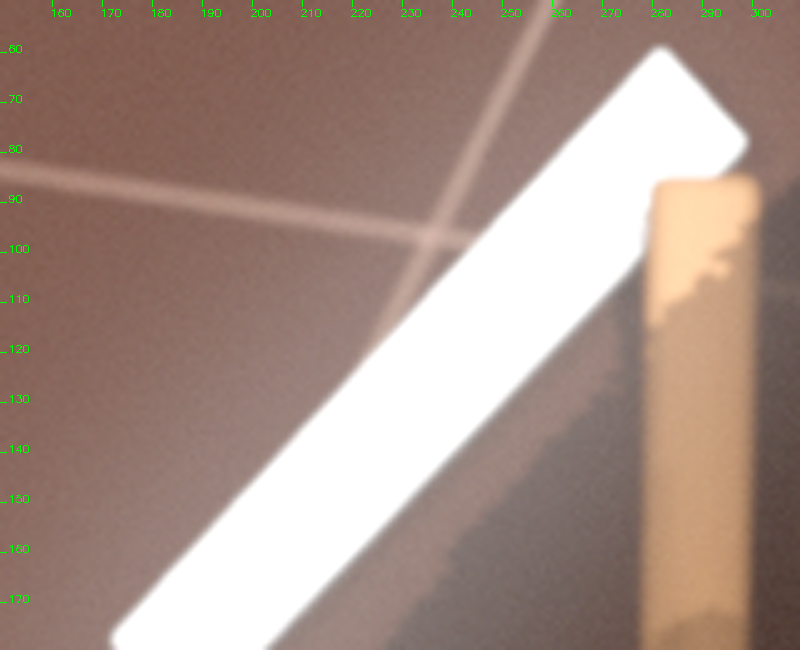

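View pics/w3b.png

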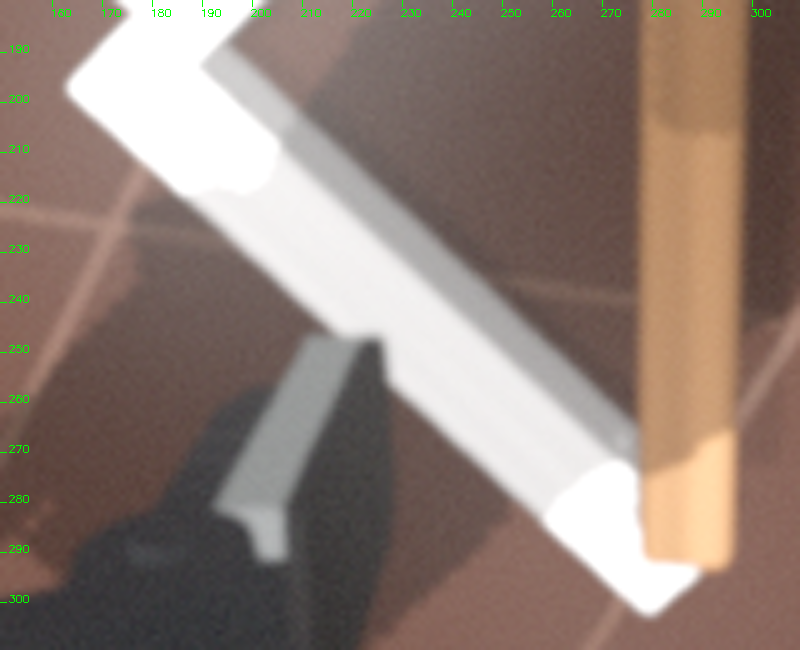

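```bash
python3 - <<'E'
from h import *
np.set_printoptions(precision=2,suppress=True)
d=load("w3");t=load("top0")
A,B=atz(d,(290.9,85.8),40),atz(d,(287.4,292.3),40)
ang=lambda v:np.degrees(np.arctan2(v[1],v[0]))
print("bar",A,B,(A+B)/2,ang(B-A),np.linalg.norm(A-B))
u1,u0=atz(d,(281.5,58.7),22),atz(d,(171.5,176.7),22)
l1,l0=atz(d,(279.5,302.5),22),atz(d,(162.5,197.1),22)
print("y leg",ang(u1-u0),"x leg",ang(l1-l0))
u,v=(u1-u0)[:2],(l1-l0)[:2]
k=np.linalg.solve(np.c_[u,-v],(l0-u0)[:2]);h=u0[:2]+k[0]*u
print("heel",h,np.linalg.norm(u1[:2]-h),np.linalg.norm(l1[:2]-h))
for y in (104,107,105.5):
  a=np.radians(y);R=np.array([[np.cos(a),-np.sin(a)],[np.sin(a),np.cos(a)]]);print(y,"grip from heel",h+R@[85,85])
s=load("scene0");print(tri([(d,(287.4,292.3)),(s,(293.8,165)),(t,(209.5,227.2))]),tri([(d,(290.9,85.8)),(s,(240.5,180.6)),(t,(258.6,254.5))]))
r=d["s"]["tcp_rot"];print(r,d["s"]["tool_pos"])
E
```

```text
bar [470.54  96.27  40.  ] [551.35 258.17  40.  ] [510.95 177.22  40.  ] 63.47518374860314 180.9437209727308
y leg -161.71880237098048 x leg 108.53978182846278
heel [619.25 122.99] 159.8006534671338 160.41090632094367
104 grip from heel [516.21 184.9 ]
107 grip from heel [513.11 179.42]
105.5 grip from heel [514.62 182.18]
(array([551.42, 256.11,  44.6 ]), [array([-1. ,  0.9]), array([ 0.86, -0.01]), array([0.56, 1.03])]) (array([469.73,  97.19,  43.79]), [array([1.55, 0.12]), array([ 0.14, -0.  ]), array([ 0.28, -0.22])])
[[-0.44 -0.9   0.03]
 [-0.9   0.44  0.01]
 [-0.02 -0.02 -1.  ]] [518.   177.77 157.56]
```

Both scraps lie in the bin, with the neck at (169,222) and the offcut at (169,237) in the top view. The bar is centred at (511,177) and the square's yaw is 108.4°, so the jaws are already within 0.5°. I'll descend on the grip.

```bash
python3 -m jog '{"linear":[[4,6,30],[0,0,35],[0,0,30],[0,0,15],[0,0,0]],"turn":[[-0.02,0.017,0],[0,0,0],[0,0,0],[0,0,0],[0,0,0]],"claw":[50,50,50,50,50]}' 60
```

```text
time: 15.88
tool_pos: [515.1, 178.4, 47.9]
tcp_rot: [[-0.449, -0.894, 0.008], [-0.894, 0.449, 0.003], [-0.006, -0.006, -1.0]]
contact_force: [-0.7, 0.1, 0.1]
grip_width: 49.9
```

```bash
python3 -m jog '{"linear":[[3,4,15],[0,2,14],[0,0,6],[0,0,0]],"turn":[[-0.006,0.006,0.01],[0,0,0],[0,0,0],[0,0,0]],"claw":[50,50,50,50]}' 60
```

```text
time: 16.38
tool_pos: [509.7, 179.1, 12.4]
tcp_rot: [[-0.46, -0.888, 0.003], [-0.888, 0.46, 0.001], [-0.002, -0.002, -1.0]]
contact_force: [-0.5, -0.4, 0.5]
grip_width: 50.0
```

```bash
python3 -m jog '{"linear":[[0,-2,4],[0,0,0],[0,0,0],[0,0,0],[0,0,0]],"turn":[[0,0,-0.01],[0,0,0],[0,0,0],[0,0,0],[0,0,0]],"claw":[50,5,5,5,5]}' 70
```

```text
time: 17.0
tool_pos: [512.4, 178.5, 9.0]
tcp_rot: [[-0.45, -0.893, 0.004], [-0.893, 0.45, 0.002], [-0.004, -0.003, -1.0]]
contact_force: [0.8, -1.1, -0.5]
grip_width: 17.1
```

```bash
python3 -m jog '{"linear":[[0,0,-5],[0,0,-15],[0,0,-20],[0,0,-15],[0,0,0]],"turn":[[0,0,0],[0,0,0],[0,0,0],[0,0,0],[0,0,0]],"claw":[5,5,5,5,5]}' 70
python3 -m jog '{"linear":[[20,-12,0],[32,-20,0],[40,-25,0],[42,-26,0],[42,-26,0]],"turn":[[0,0,0],[0,0,0],[0,0,0],[0,0,0],[0,0,0]],"claw":[5,5,5,5,5]}'
```

```text
time: 17.62
tool_pos: [510.8, 178.0, 67.2]
tcp_rot: [[-0.45, -0.893, 0.002], [-0.893, 0.45, 0.001], [-0.002, -0.001, -1.0]]
contact_force: [-0.5, 0.4, -3.8]
grip_width: 17.0
time: 18.25
tool_pos: [529.1, -30.0, 66.2]
tcp_rot: [[-0.443, -0.897, 0.001], [-0.897, 0.443, 0.003], [-0.003, -0.0, -1.0]]
contact_force: [0.6, -0.3, -4.0]
grip_width: 17.1
```

```bash
python3 -m jog '{"linear":[[34,-21,0],[26,-16,0],[0,0,0],[0,0,0],[0,0,0]],"turn":[[0,0,0],[0,0,0],[0,0,0.12],[0,0,0.12],[0,0,0.12]],"claw":[5,5,5,5,5]}' 70
python3 -m jog '{"linear":[[0,0,0]],"turn":[[0,0,0]],"claw":[5]}'
python3 - <<'E'
from h import *
d=snap("wrist","w4");cv2.imwrite("pics/w4.png",d["frame"])
d=snap("top","top3");crop(d,280,170,110,115,"pics/t5.png",5)
E
```

```text
time: 18.88
tool_pos: [533.5, -107.3, 64.1]
tcp_rot: [[-0.743, -0.669, -0.003], [-0.669, 0.743, 0.002], [0.001, 0.003, -1.0]]
contact_force: [0.1, 0.2, -3.2]
grip_width: 16.8
time: 19.0
tool_pos: [532.9, -107.3, 63.7]
tcp_rot: [[-0.743, -0.67, -0.004], [-0.67, 0.743, 0.002], [0.001, 0.004, -1.0]]
contact_force: [0.6, 0.4, -2.9]
grip_width: 17.0
```

View pics/w4.png

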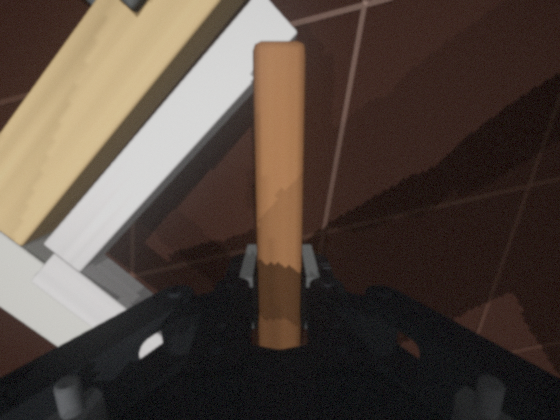

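View pics/t5.png

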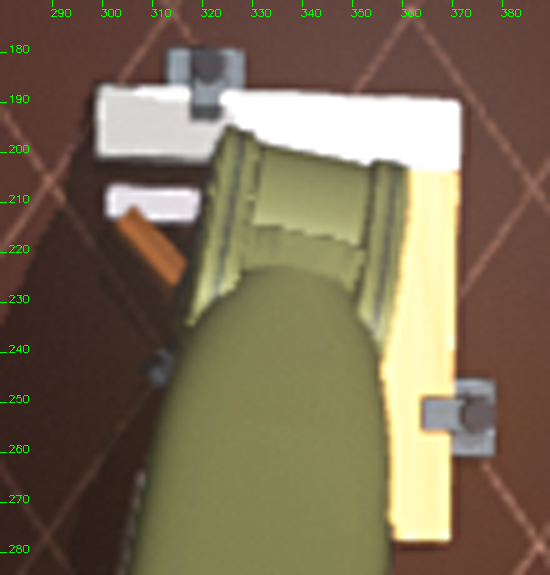

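```bash
python3 - <<'E'
from h import *
d=load("w4");crop(d,0,0,310,320,"pics/w4a.png",1.85);crop(d,0,170,160,130,"pics/w4b.png",5);crop(d,180,0,130,100,"pics/w4c.png",6)
E
```

```text
(no output)
```

View pics/w4b.png

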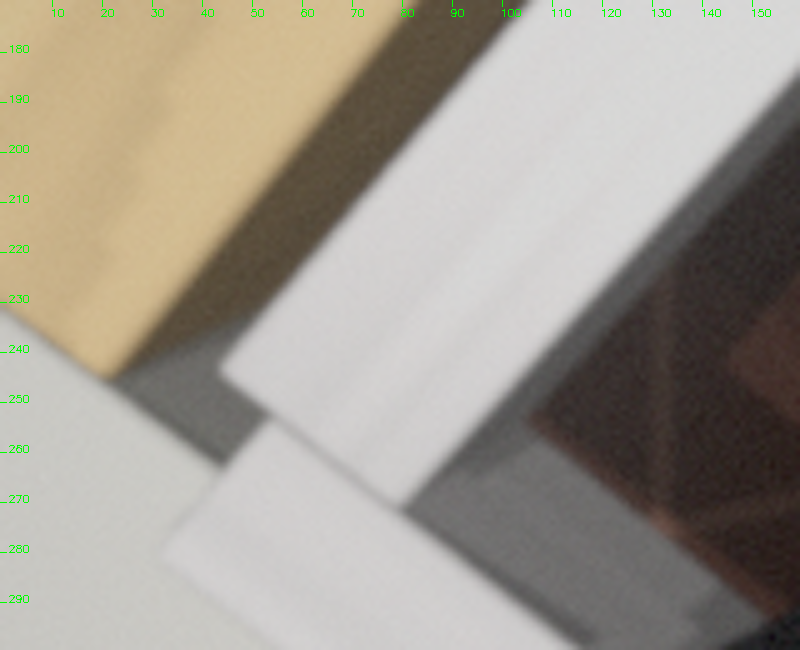

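View pics/w4c.png

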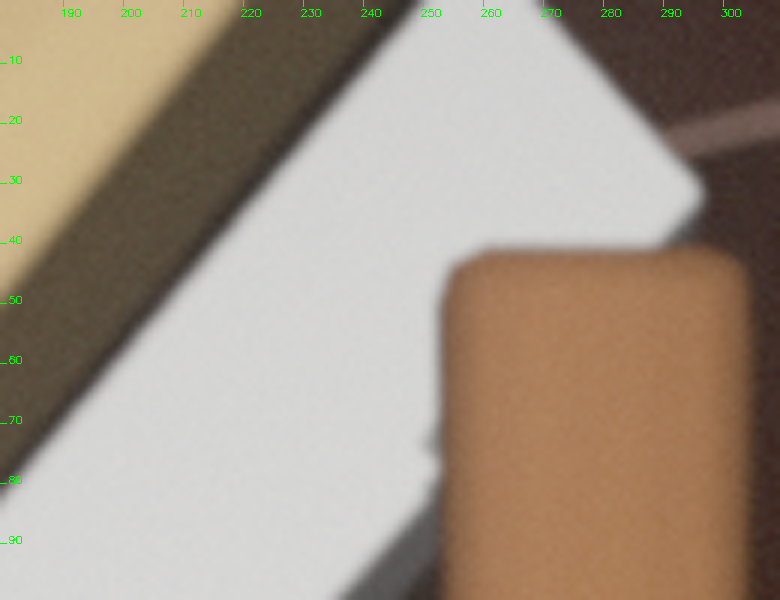

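```bash
python3 - <<'E'
from h import *
np.set_printoptions(precision=2,suppress=True)
d=load("w4")
ang=lambda v:np.degrees(np.arctan2(v[1],v[0]))
c,e=atz(d,(20.9,244.9),30),atz(d,(218.3,-.5),30);print("corner",c,"stud ang-90",ang(e-c)-90)
p=atz(d,(-.5,231.2),30); print("plate joint ang",ang(c-p), )
for z in(76.7,):
  a,b=atz(d,(43.1,243.5),z),atz(d,(247.8,-.5),z);print("leg",a,b,ang(b-a)-90)
  a2=atz(d,(32.5,280.5),z);y=np.radians(87.3);xd=np.array([np.cos(y),np.sin(y)]);yd=np.array([-xd[1],xd[0]])
  h=a[:2]*1; h=h+yd*np.dot(a2[:2]-h,yd);print("heel",h,"gap (x,y)",[(h-c[:2])@xd,(h-c[:2])@yd],"grip",h+85*xd+85*yd)
print(d["s"]["tool_pos"])
E
```

```text
corner [ 639.96 -220.84   30.  ] stud ang-90 88.00806331510438
plate joint ang 93.12152377886613
leg [ 591.65 -195.65   76.7 ] [ 458.85 -189.99   76.7 ] 87.56291669983642
heel [ 610.35 -196.53] gap (x,y) [np.float64(22.887455740556103), np.float64(30.722848815673448)] grip [ 529.45 -107.62]
[ 532.86 -107.21   63.64]
```

```bash
python3 -m jog '{"linear":[[0,0,15],[0,0,18],[0,0,12],[0,0,4],[0,0,0]],"turn":[[0.004,-0.001,-0.008],[0,0,0],[0,0,0],[0,0,0],[0,0,0]],"claw":[5,5,5,5,5]}' 70
```

```text
time: 19.73
tool_pos: [533.9, -106.8, 13.9]
tcp_rot: [[-0.732, -0.681, 0.002], [-0.681, 0.732, -0.0], [-0.001, -0.001, -1.0]]
contact_force: [-0.1, 0.4, -2.9]
grip_width: 17.2
```

```bash
python3 -m jog '{"linear":[[0,0,3],[0,0,2]],"turn":[[0,0,0],[0,0,0]],"claw":[5,5]}' 70;python3 -m jog '{"linear":[[0,0,1.5]],"turn":[[0,0,0]],"claw":[5]}'
```

```text
time: 19.98
tool_pos: [534.9, -107.0, 9.6]
tcp_rot: [[-0.732, -0.681, 0.004], [-0.681, 0.732, -0.001], [-0.002, -0.003, -1.0]]
contact_force: [0.3, 0.3, -3.0]
grip_width: 17.2
time: 20.1
tool_pos: [535.1, -107.0, 9.0]
tcp_rot: [[-0.732, -0.681, 0.004], [-0.681, 0.732, -0.001], [-0.002, -0.003, -1.0]]
contact_force: [-4.3, 0.6, 11.5]
grip_width: 17.2
```

```bash
python3 -m jog '{"linear":[[-1,-6,0.3],[-1,-7,0.3],[-1,-7,0.3],[-1,-5,0.3]],"turn":[[0,0,0],[0,0,0],[0,0,0],[0,0,0]],"claw":[5,5,5,5]}' 70
```

```text
time: 20.6
tool_pos: [556.6, -123.2, 9.0]
tcp_rot: [[-0.732, -0.682, 0.006], [-0.682, 0.732, -0.0], [-0.004, -0.004, -1.0]]
contact_force: [-2.1, 0.7, 3.0]
grip_width: 17.3
```

```bash
python3 - <<'E'
from h import *
d=snap("wrist","w5");cv2.imwrite("pics/w5.png",d["frame"]);crop(d,0,0,310,320,"pics/w5a.png",1.85)
E
```

```text
(no output)
```

View pics/w5a.png

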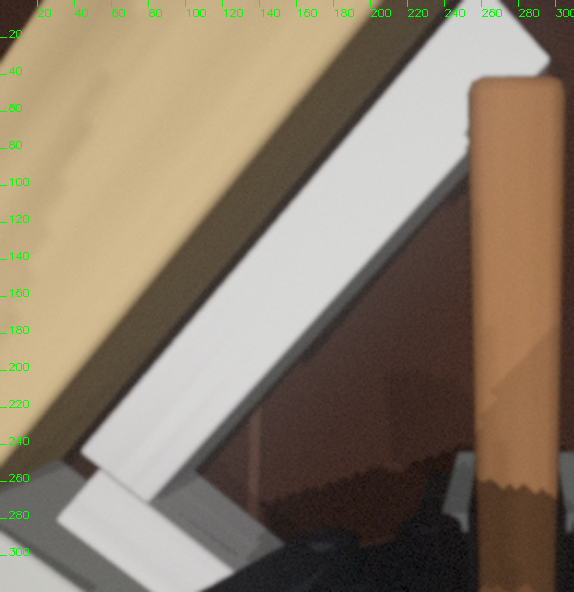

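Both faces are still about 8 mm off and parallel to the frame, so I'll continue in small steps.

```bash
python3 -m jog '{"linear":[[0,-3.5,0.3],[0,-3.5,0.3],[0,-3,0.3]],"turn":[[0,0,0],[0,0,0],[0,0,0]],"claw":[5,5,5]}' 70
```

```text
time: 21.02
tool_pos: [560.5, -127.8, 9.0]
tcp_rot: [[-0.731, -0.682, 0.0], [-0.682, 0.731, 0.006], [-0.004, 0.005, -1.0]]
contact_force: [-7.3, 7.4, 9.2]
grip_width: 17.1
```

```bash
python3 -m jog '{"linear":[[0,-2,0.3],[0,-2,0.3]],"turn":[[0,0,0],[0,0,0]],"claw":[5,5]}' 70
```

```text
time: 21.28
tool_pos: [560.3, -128.7, 9.3]
tcp_rot: [[-0.731, -0.683, -0.004], [-0.683, 0.731, 0.009], [-0.003, 0.01, -1.0]]
contact_force: [-6.5, 6.2, 9.0]
grip_width: 17.0
```

```bash
python3 - <<'E'
from h import *
d=snap("wrist","w6");crop(d,0,180,200,150,"pics/w6a.png",4);crop(d,100,0,220,160,"pics/w6b.png",3.6);print(ctrl.sense()["contact_force"])
E
```

```text
[-6.49810186  6.59072707  8.48156377]
```

View pics/w6a.png

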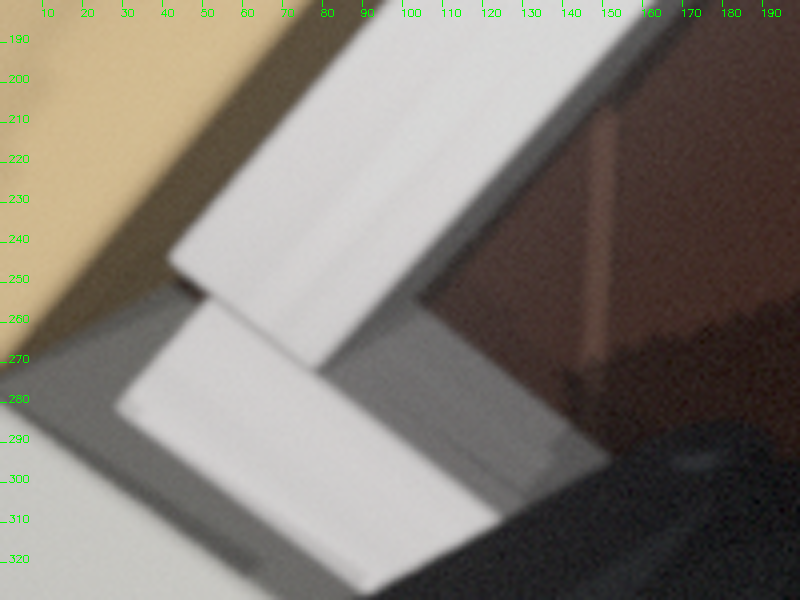

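View pics/w6b.png

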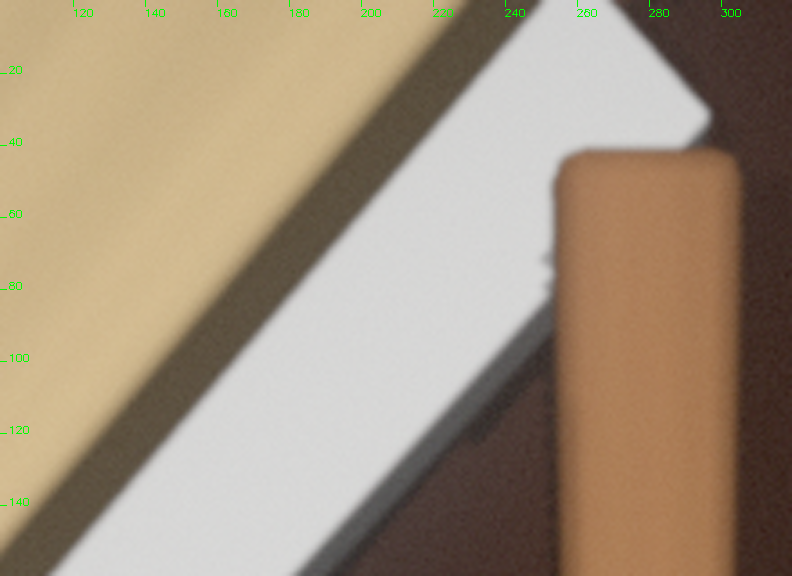

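```bash
python3 - <<'E'
from h import *
np.set_printoptions(precision=2,suppress=True)
d=load("w6");ang=lambda v:np.degrees(np.arctan2(v[1],v[0]))
def L(p,q,z): return atz(d,p,z),atz(d,q,z)
s=L((-.4,267),(228.7,-.5),30);l=L((42,244.5),(249.5,-.5),22)
p=L((-.4,280.7),(68.2,329.5),30);x=L((28.7,281.5),(90.7,327.5),22)
for a,b in((s,l),(p,x)):
    u=(a[1]-a[0])[:2];u/=np.linalg.norm(u);n=np.array([-u[1],u[0]])
    print(ang(a[1]-a[0]),ang(b[1]-b[0]),[(q-a[0])[:2]@n for q in b])
E
```

```text
177.56954247091565 178.35966147801156 [np.float64(-4.465343431624651), np.float64(-2.6201419751305055)]
88.53811153903519 87.76723785630817 [np.float64(0.3192044057680638), np.float64(-0.14505123234059794)]
```

The plate face reads flush, but the stud side still reads a 3–4 mm gap. I'll push toward the stud (world -y).

```bash
python3 -m jog '{"linear":[[2,-2.5,0.2],[2,-2.5,0.2]],"turn":[[0,0,0],[0,0,0]],"claw":[5,5]}' 90
```

```text
time: 21.58
tool_pos: [560.3, -131.6, 10.1]
tcp_rot: [[-0.73, -0.684, -0.004], [-0.684, 0.729, 0.016], [-0.008, 0.015, -1.0]]
contact_force: [-2.4, 13.7, 7.7]
grip_width: 16.6
```

```bash
python3 -m jog '{"linear":[[2,-3,0.2],[2,-3,0.2]],"turn":[[0,0,0],[0,0,0]],"claw":[5,5]}' 90
```

```text
time: 21.82
tool_pos: [560.4, -131.4, 10.9]
tcp_rot: [[-0.728, -0.685, -0.005], [-0.685, 0.728, 0.031], [-0.018, 0.026, -1.0]]
contact_force: [-4.6, 14.0, 10.6]
grip_width: 16.5
```

Now seated on the stud too: it stopped at y=-131.5 with 14 N. I'll level the tool, keep a diagonal push on, and check.

```bash
python3 -m jog '{"linear":[[0.5,-3,0.3],[0.5,-3,0.3]],"turn":[[0.026,0.018,0],[0.01,0.005,0]],"claw":[5,5]}' 90
python3 - <<'E'
from h import *
s=ctrl.sense();print(s["wrist_torque"]);d=snap("wrist","w7");crop(d,0,180,200,150,"pics/w7a.png",4);crop(d,100,0,220,160,"pics/w7b.png",3.6);print(ctrl.sense()["contact_force"])
E
```

```text
time: 22.08
tool_pos: [560.3, -131.7, 9.2]
tcp_rot: [[-0.728, -0.685, -0.003], [-0.685, 0.728, -0.002], [0.003, 0.0, -1.0]]
contact_force: [-5.0, 7.2, 5.0]
grip_width: 16.8
[ 1.56068508  0.61671989 -0.50944377]
[-4.25173774  6.57598051  3.07216326]
```

View pics/w7a.png

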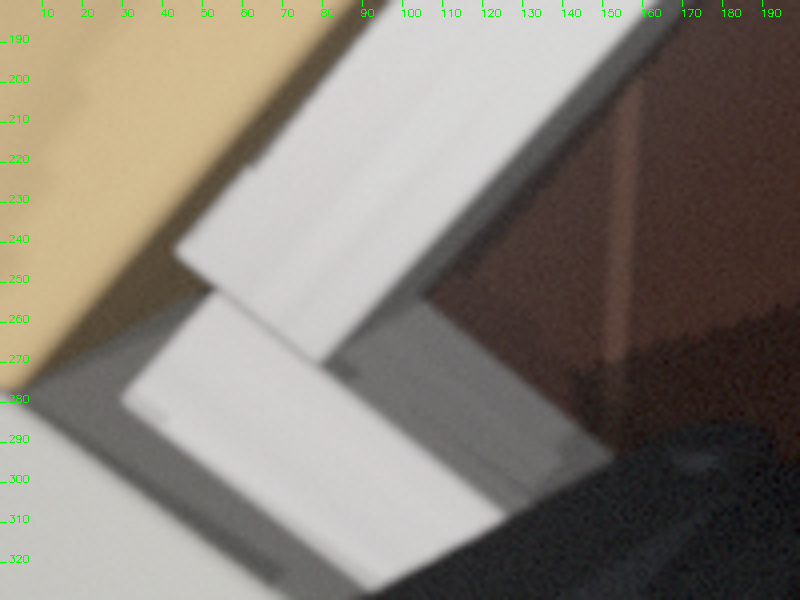

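View pics/w7b.png

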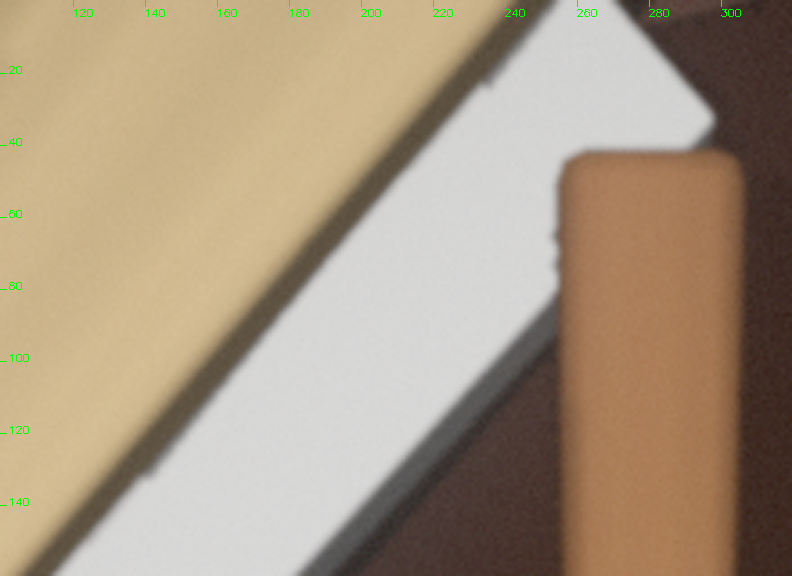

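```bash
python3 - <<'E'
from h import *
np.set_printoptions(precision=2,suppress=True)
d=load("w7");ang=lambda v:np.degrees(np.arctan2(v[1],v[0]))
def L(p,q,z): return atz(d,p,z),atz(d,q,z)
s=L((5,277.5),(239.8,-.5),30);l=L((43.2,242.5),(254.2,-.5),22)
p=L((5,279),(72,329.5),30);x=L((29.5,279.5),(92.5,327),22)
for a,b in((s,l),(p,x)):
    u=(a[1]-a[0])[:2];u/=np.linalg.norm(u);n=np.array([-u[1],u[0]])
    print(a[0],ang(a[1]-a[0]),ang(b[1]-b[0]),[(q-a[0])[:2]@n for q in b])
print(d["s"]["tcp_rot"],d["s"]["tool_pos"])
E
```

```text
[ 639.45 -219.95   30.  ] 178.36611488361734 177.9334182573274 [np.float64(-0.13692145878636305), np.float64(-1.1552938042280063)]
[ 640.08 -219.58   30.  ] 87.60064761188201 88.16074180733905 [np.float64(-0.6399211826486264), np.float64(-0.2926973179227063)]
[[-0.73 -0.69 -0.  ]
 [-0.69  0.73 -0.  ]
 [ 0.    0.   -1.  ]] [ 560.28 -131.74    9.18]
```

```bash
python3 -m jog '{"linear":[[0,-5,0.5],[0,-5,0.5]],"turn":[[0.015,0.006,0],[0.015,0.006,0]],"claw":[5,5]}' 90
python3 -m jog '{"linear":[[0,-5,0.7],[0,-5,0.7]],"turn":[[0.015,0.006,0],[0.015,0.006,0]],"claw":[5,5]}' 90
```

```text
time: 22.38
tool_pos: [560.3, -132.1, 9.0]
tcp_rot: [[-0.728, -0.686, -0.001], [-0.686, 0.728, -0.018], [0.013, -0.012, -1.0]]
contact_force: [-10.2, 9.3, 16.0]
grip_width: 16.7
time: 22.62
tool_pos: [560.1, -132.2, 9.0]
tcp_rot: [[-0.727, -0.687, 0.0], [-0.686, 0.727, -0.032], [0.022, -0.024, -0.999]]
contact_force: [-7.8, 9.2, 15.3]
grip_width: 16.8
```

```bash
python3 -m jog '{"linear":[[0,-4,0.7],[0,-4,0.7]],"turn":[[-0.022,-0.022,0],[0.002,0,0]],"claw":[5,5]}' 90
python3 -m jog '{"linear":[[0,-4,0.7]],"turn":[[0,0,0]],"claw":[5]}' 90
```

```text
time: 22.88
tool_pos: [560.3, -131.6, 9.0]
tcp_rot: [[-0.726, -0.688, -0.005], [-0.688, 0.726, 0.01], [-0.003, 0.011, -1.0]]
contact_force: [-9.5, 12.0, 14.6]
grip_width: 16.6
time: 23.0
tool_pos: [560.2, -131.6, 9.2]
tcp_rot: [[-0.725, -0.688, -0.01], [-0.688, 0.725, 0.015], [-0.003, 0.017, -1.0]]
contact_force: [-10.9, 13.1, 15.3]
grip_width: 16.8
```

```bash
cat > fit.py <<'E'
from h import *
def edge(im,p,q,half,sgn,n=120):
    # strongest signed gradient across line p->q, then robust line
    p,q=np.array(p,float),np.array(q,float);u=(q-p)/np.linalg.norm(q-p);nn=np.array([-u[1],u[0]])
    g=cv2.GaussianBlur(im,(0,0),1).astype(np.float32);off=np.arange(-half,half+.01,.25);pts=[]
    for k in np.linspace(0,1,n):
        c=p+(q-p)*k;xy=(c+off[:,None]*nn).astype(np.float32)
        v=cv2.remap(g,xy[:,:1].copy(),xy[:,1:].copy(),cv2.INTER_LINEAR)[:,0]
        dv=np.gradient(v)*sgn;j=dv.argmax();pts.append(c+off[j]*nn)
    pts=np.array(pts,np.float32);vx,vy,x,y=cv2.fitLine(pts,cv2.DIST_HUBER,0,.01,.01).ravel()
    r=(pts-[x,y])@[-vy,vx];w=np.array([x,y]);V=np.array([vx,vy]);V*=np.sign(V@u)
    return w+V*((p-w)@V),w+V*((q-w)@V),np.median(abs(r))
E
python3 - <<'E'
from fit import *
d=snap("wrist","w8");im=d["frame"]
g=cv2.cvtColor(im,cv2.COLOR_BGR2GRAY)
for n,p,q,s in(("studTop",(25,254),(225,17),-1),("leg",(60,222),(245,8),1),("plate",(12,284),(60,320),1),("xleg",(40,287),(80,317),-1)):
  for h in(6,):
    a,b,r=edge(g,p,q,h,s)
    print(n,a,b,r)
crop(d,0,150,220,160,"pics/w8a.png",3.6);crop(d,100,0,220,160,"pics/w8b.png",3.6)
E
```

```text
studTop [ 22.90529111 252.17566546] [226.55016615  18.35007789] 0.21547562
leg [ 59.12755576 221.2360992 ] [245.47237543   8.41360516] 0.43077487
plate [  9.02794645 288.15618281] [ 57.82073079 323.04753322] 0.16912836
xleg [ 37.9089467  289.79111475] [ 77.92464787 319.770158  ] 0.22156444
```

View pics/w8a.png

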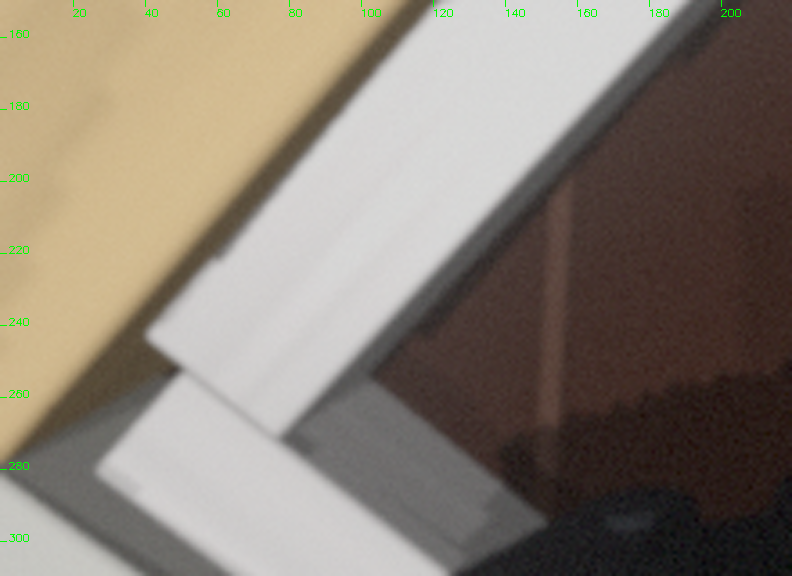

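View pics/w8b.png

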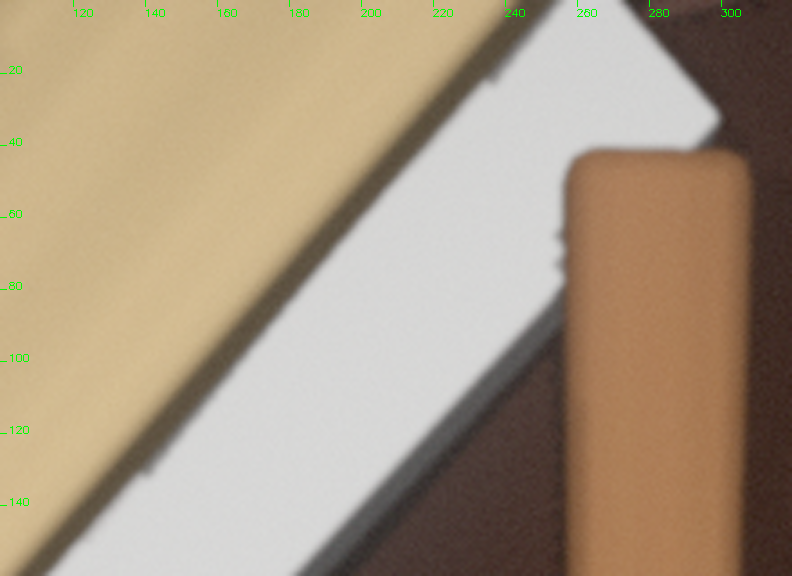

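```bash
python3 - <<'E'
from fit import *
d=load("w8");g=cv2.cvtColor(d["frame"],cv2.COLOR_BGR2GRAY)
ang=lambda v:np.degrees(np.arctan2(v[1],v[0]))
E={}
for n,p,q,s,z in(("stud",(10,267),(235,5),-1,30),("leg",(45,237),(135,133),1,22),("leg",(60,222),(245,8),1,22),("plate",(8,288),(58,323),1,30),("xleg",(37,289),(78,320),-1,22)):
    a,b,r=edge(g,p,q,3.5,s);A,B=atz(d,a,z),atz(d,b,z);E[n]=(A,B);print(n,ang(B-A),r,A)
for m,k in(("stud","leg"),("plate","xleg")):
    A,B=E[m];u=(B-A)[:2];u/=np.linalg.norm(u);n=np.array([-u[1],u[0]]);print(m,[(x-A)[:2]@n for x in E[k]])
E
```

```text
stud 177.93318314295368 0.22098112 [ 632.06789249 -220.17577604   30.        ]
leg 178.2830436573681 0.33689722 [ 617.10246232 -219.04230491   22.        ]
leg 178.0410467577733 0.43077487 [ 606.78512134 -218.84001938   22.        ]
plate 88.3294014245698 0.18494645 [ 641.02056459 -215.59942413   30.        ]
xleg 87.67348080394551 0.16134621 [ 641.27669171 -208.1599673    22.        ]
stud [np.float64(-0.4230661514827868), np.float64(-0.2052878643482416)]
plate [np.float64(-0.03913343257720523), np.float64(-0.2998260168987639)]
```

```bash
python3 -m jog '{"linear":[[0,-4,0.7],[0,-4.5,0.8]],"turn":[[0.016,0.003,0],[0.004,0,0]],"claw":[5,5]}' 90
python3 - <<'E'
from h import *
np.set_printoptions(precision=3,suppress=True)
for i in range(10):
    d=ctrl.get_image("wrist" if i<9 else "top");s=ctrl.sense()
    if i%3==0: print(s["time"],s["contact_force"],s["tool_pos"],s["tcp_rot"][2],s["grip_width"],abs(s["dq"]).max())
cv2.imwrite("pics/top9.png",d["frame"])
E
```

```text
time: 23.3
tool_pos: [560.3, -131.7, 9.0]
tcp_rot: [[-0.725, -0.689, -0.007], [-0.689, 0.725, 0.009], [-0.001, 0.011, -1.0]]
contact_force: [-10.6, 13.5, 16.1]
grip_width: 16.7
23.35 [-9.724 11.45  14.274] [ 560.282 -131.679    9.   ] [-0.001  0.011 -1.   ] 17.109210835217755 0.10949572281361715
23.5 [-9.6   12.219 15.174] [ 560.274 -131.684    8.98 ] [-0.001  0.011 -1.   ] 16.91464955959874 0.09757567524628487
23.65 [-9.313 11.384 14.6  ] [ 560.304 -131.672    9.004] [-0.001  0.011 -1.   ] 16.62548599508846 0.041984199130420945
23.8 [-8.08  12.302 15.051] [ 560.297 -131.676    9.008] [-0.001  0.011 -1.   ] 16.62038786379349 0.08043353989738276
```

View pics/top9.png

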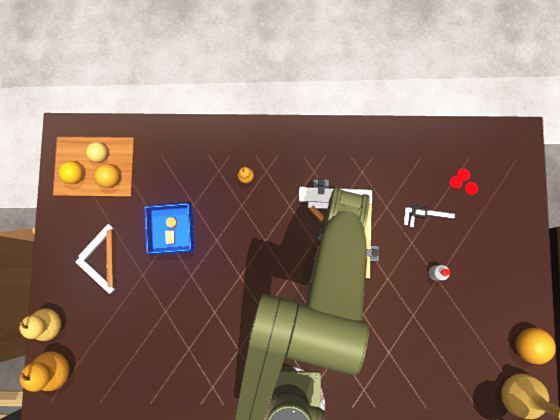

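Steady and at rest. To be sure of the force on both faces despite friction, I'll push harder, with less downward load.

```bash
python3 -m jog '{"linear":[[-1,-7,0.4],[-1,-8,0.4]],"turn":[[0.018,0.002,0],[0.012,0,0]],"claw":[5,5]}' 110
python3 - <<'E'
from h import *
np.set_printoptions(precision=3,suppress=True)
for i in range(7):
    d=ctrl.get_image("wrist");s=ctrl.sense()
    if i%3==0: print(s["time"],s["contact_force"],s["tool_pos"],s["tcp_rot"],s["grip_width"],abs(s["dq"]).max())
E
```

```text
time: 24.05
tool_pos: [560.3, -131.8, 9.0]
tcp_rot: [[-0.724, -0.69, -0.006], [-0.69, 0.724, 0.003], [0.002, 0.007, -1.0]]
contact_force: [-17.1, 16.9, 21.8]
grip_width: 16.8
24.1 [-14.295  14.7    19.45 ] [ 560.309 -131.8      8.989] [[-0.724 -0.69  -0.006]
 [-0.69   0.724  0.003]
 [ 0.002  0.007 -1.   ]] 16.187257997529052 0.1666747921482534
24.25 [-14.417  15.415  19.691] [ 560.291 -131.786    8.987] [[-0.724 -0.69  -0.006]
 [-0.69   0.724  0.003]
 [ 0.002  0.007 -1.   ]] 16.373007936683013 0.12811095986230883
24.4 [-14.349  15.56   19.937] [ 560.353 -131.814    9.002] [[-0.724 -0.69  -0.006]
 [-0.69   0.724  0.003]
 [ 0.002  0.006 -1.   ]] 16.603926315184008 0.10701331231822611
```

```bash
python3 -m jog '{"linear":[[-1,-8,-0.5],[-1,-9,-0.5]],"turn":[[0.012,0,0.006],[0.012,0,0.004]],"claw":[5,5]}' 110
python3 - <<'E'
from fit import *
np.set_printoptions(precision=3,suppress=True)
for i in range(7):
    d=ctrl.get_image("wrist");s=ctrl.sense()
    if i%3==0: print(s["time"],s["contact_force"],s["wrist_torque"],s["tool_pos"],s["tcp_rot"][2],s["grip_width"],abs(s["dq"]).max())
g=cv2.cvtColor(d["frame"],cv2.COLOR_BGR2GRAY)
ang=lambda v:np.degrees(np.arctan2(v[1],v[0]))
E={}
for n,p,q,s,z in(("stud",(10,267),(235,5),-1,30),("leg",(45,237),(135,133),1,22),("leg",(60,222),(245,8),1,22),("plate",(8,288),(58,323),1,30),("xleg",(37,289),(78,320),-1,22)):
    a,b,r=edge(g,p,q,4,s);A,B=atz(d,a,z),atz(d,b,z);E[n]=(A,B);print(n,ang(B-A),r,A)
for m,k in(("stud","leg"),("plate","xleg")):
    A,B=E[m];u=(B-A)[:2];u/=np.linalg.norm(u);n=np.array([-u[1],u[0]]);print(m,[(x-A)[:2]@n for x in E[k]])
E
```

```text
time: 24.65
tool_pos: [560.2, -131.8, 9.0]
tcp_rot: [[-0.728, -0.685, -0.011], [-0.685, 0.728, 0.006], [0.004, 0.012, -1.0]]
contact_force: [-16.0, 18.8, 16.1]
grip_width: 16.5
24.7 [-14.479  17.215  14.653] [ 2.321  1.84  -0.101] [ 560.229 -131.747    9.05 ] [ 0.004  0.012 -1.   ] 16.096171966808008 0.300184386730456
24.85 [-14.135  16.659  15.798] [ 2.365  1.844 -0.085] [ 560.193 -131.765    9.035] [ 0.004  0.012 -1.   ] 16.43906644973335 0.14723954715828919
25.0 [-14.817  16.723  15.284] [ 2.311  1.853 -0.155] [ 560.211 -131.759    9.032] [ 0.004  0.012 -1.   ] 16.489561523980584 0.1343895526240199
stud 177.9191898629159 0.24146344 [ 632.35  -220.185   30.   ]
leg 178.28541005903682 0.36854005 [ 617.27  -219.047   22.   ]
leg 178.04673909169688 0.40861523 [ 606.92  -218.769   22.   ]
plate 87.72190945767657 0.20213303 [ 640.944 -216.08    30.   ]
xleg 87.42640615219487 0.21904 [ 641.219 -208.659   22.   ]
stud [np.float64(-0.49219704010801407), np.float64(-0.23334599703014203)]
plate [np.float64(0.020350628781754334), np.float64(-0.0976031283991592)]
```

Both faces read flush: gaps are under 0.5 mm and the angle differences are 0.1–0.4°. The push is steady at about 15 and 17 N with 15 N down, and nothing is moving. I'll hand it in.

```bash
python3 -c "
from bench import ctrl
print(ctrl.close_job())"
```

```text
the job is handed in; nothing more can be done
None
```

I put both pieces of scrap in the blue bin, then pressed the square into the frame's inside corner. I handed the job in at about 25 s of the 72 s, still gripping and pushing. No verdict was reported.

**Scrap:** the last top view shows the neck and the offcut lying in the bin. By eye, the gourd, caliper and glue bottle are where they started.

**Square:** in the wrist picture, both outer faces are within about 0.5 mm of the stud and the plate. The angle to the stud is off by 0.1–0.4°, and to the plate by 0.3°; the limit is about 1°.

**Push and grip:** the wrist force held steady at about 15 N towards the plate, 17 N towards the stud and 15 N down. The arm was at rest, the tool was tilted about 0.013 rad, and the fingers were closed on the bar at a 110 N setting.

**Corrections and limits:**
- **First seating:** the square first stopped short of the stud, with a 3–4 mm gap in the picture. An extra push towards the stud closed it.
- **Plate angle:** I measured it on a short edge, and an earlier reading differed by 0.7°.
- **Contact forces:** I inferred the forces on stud and plate from the wrist force, which includes bench friction; they were not measured directly.

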